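Lay the steering column down in its fixture

ROBOT

A 7-joint arm with a two-finger parallel gripper is mounted at the origin on the work surface. World frame = base frame: x ahead of the robot, y to its left, z up, the work surface at z = 0. Lengths are in m, angles in rad, forces in N, time in s.
With the tool pointing down it reaches from about 0.4 to 0.925 m from the base axis. Payload 5.6 kg.
Tool frame: the origin (TCP) lies at the very end of the fingers, on their centre line; the grasp point (between the pads) lies 19 mm behind it; z points along the fingers, y is the line along which they close (so a half turn about z gives the same grasp; the last joint's range is limited). The gripper opens to 85 mm and grips with 20 to 120 N. Pads are 22 mm wide; open, the fingers measure 114 mm over their backs; the gripper's body (76 mm by 85 mm) begins 54 mm behind the grasp point. The pads swing forward as they close: fully open they stand 13 mm farther back than shut.
Start: joints at [-1.221, 0.468, -0.012, 1.603, 0.006, 1.071, -0.056], TCP at [0.249, 0.6, 0.231] pointing down, gripper open.
Joint ranges: [-2.53, 2.53], [-0.31, 2.02], [-1.57, 1.55], [0.28, 2.44], [-1.29, 4.43], [0.15, 1.84], [-2.92, 2.92]. Speed limits (rad/s): [2.57, 2.57, 3.14, 3.14, 3.14, 3.14, 3.14].

INTERFACE

Orientations are given as a unit quaternion [w, x, y, z].
In Python, from cell import r gives the robot as it stands.
- The arm moves only by the tool step_arm, never from a script. Its argument "rows" is a list of rows, each a list of 3 entries, a list of its own where there are three numbers: the shift along the tool's x, y, z in m, then the turn, a rotation vector about the tool's x, y, z in degrees, then the closure, from 0 (fully open) to 1 (shut). A call has 1 to 12 rows; each row shifts and turns the commanded pose from where the row before left it, along the tool's axes as they then stand; what a row does not reach is not made up. A row lasts 1/8 s, in which the tool goes at most 62.5 mm and 10.7 degrees, less where a joint would pass 70% of its speed; a pose out of reach is approached as far as the arm can. A call is refused whole if a number of a shift passes 0.0625 or a number of a turn 10.7, either way. A call with a gripper value outside its range is refused whole. The fingers move at their own pace and stop on an object; "force" is the grip in N (left out, the last holds). Time passes only in rows, so rows that do not move let the fingers close. It gives the time, the measured TCP pose, the force and the opening at its end, in the units of the state.
- r.get_state(): the state, without advancing time (a new reading comes with each control period).
- r.camera(name): name is "scene" or "top" or "wrist"; returns a dict with "image" (480x640x3 uint8, red, green, blue), "depth" (480x640 float32, m along the optical axis (not along the pixel's ray), 0 where there is no reading), "fx", "fy", "cx", "cy" (pixels), "R" (3x3) and "t" (3): a world point X has camera coordinates R X + t. Camera axes: x right, y down, z forward; pixel columns grow to the right and rows downward; lengths in m; the calibration is good to about 2 mm. A picture is of the moment at which its call begins.
- r.finish_job(): hands the job in, once; it reports no verdict.
The state is a dict: "time_s": time; "joints": joint angles; "qvel": joint speeds; "joint_efforts": joint torques, N m; "tool_pos": TCP position; "eef_rot": TCP orientation; "force": force on the tool from outside, world axes, zero at the start; "ft_torque": the same for the moment, N m; "width": finger opening in m.
Only numpy, scipy, OpenCV 4.12 (cv2) and the standard library are available. Lean on these libraries where they do the work, as an engineer would, in place of code of your own. Each camera call takes 0.05 s, during which the arm holds its last target. There are 200 camera calls.

TASK

The black column is standing on end in the aluminium fixture. Without gripping or lifting it, tip it over with the fingers, away from the end stop, and ease it down gently - not dropped - until it lies in the front saddle, then push its orange-capped end so that its foot is home against the end stop. Leave everything else on the bench alone.

Things in the scene. Friction and masses are not known exactly. Their poses are not given: they have to be found in the camera images.
- fixture: aluminium assembly fixture bolted to the bench: plate 210 mm (its x) by 330 mm (its y, -135 to +195) by 12 mm thick, carrying seat block, end stop and front saddle in line. Origin at bench level on their centre line; y points along that line towards the end stop, z up
- seat (a point): centre of the seat block's flat top, at fixture (0, 80, 60) mm. The top is 60 mm above the bench and runs from fixture y 20 to 140 mm, with a straight cheek 14 mm high along each side, 60 mm apart inside
- stop_face (a point): centre of the end stop's upright face, at fixture (0, 140, 80) mm, at the end of the seat block. The face looks along fixture -y, is 84 mm wide; its top is 120 mm above the bench. Yellow spot on it
- saddle (a point): centre of the front saddle's floor, at fixture (0, -45, 60) mm, 60 mm above the bench. The saddle runs from fixture y -60 to -30 mm; its cheeks flare outwards from 60 mm apart at the floor and reach 80 mm above the bench. Beyond it only the plate lies below, top 12 mm above the bench
- toggle (a point): foot of a red-handled toggle clamp fixed on the plate, thrown open, not used: at fixture (83, 55, 12) mm, 40 mm wide in fixture x, y 30 to 120 mm, reaching 98 mm above the bench
- column: black box-section steering column, 50 mm (x) by 40 mm (y) by 230 mm (z), 0.4 to 0.65 kg, centre of mass half-way. Silver plug at the foot, orange cap on top. Origin at the centre of the foot face. It starts upright on the seat block, square to the fixture within 2 degrees, 10 to 35 mm clear of the end stop. It tips over its foot edge on the fixture's -y side; past 10 degrees of lean it falls by itself
- column_foot (a point): centre of the column's foot face (silver plug), 115 mm from column_mid
- column_mid (a point): centre of the column. Laid down, the under side is 60 mm and the upper side 100 mm above the bench; nothing is close under the capped end, which overhangs the front saddle by 80 to 105 mm as tipped and by 30 mm once the foot is home
- column_top (a point): centre of the column's capped end face (orange), 50 x 40 mm
- bush: small brass flanged bush, 28 mm in diameter and 28 mm tall, standing loose on the fixture plate beside the blocks; leave alone. Origin at the centre of its underside
- threadlocker: red plastic squeeze bottle, 34 mm in diameter, 100 mm tall, standing on the bench; leave alone. Origin at the centre of its underside
- air_driver: pneumatic screwdriver lying on the bench, 180 mm long, 45 mm high, bare metal and dull pink; leave alone. Origin at the centre of its underside
- fork_crown: black cast fork crown lying flat on the bench, about 55 x 165 x 20 mm; leave alone. Origin at the centre of its underside
- screwdriver: yellow-handled screwdriver lying on the bench, 200 mm long; leave alone. Origin at the centre of its underside
- collar: dark steel clamp ring, 60 mm in diameter, 16 mm tall, lying on the bench; leave alone. Origin at the centre of its underside
- screw_tray: blue open tray on the bench, 110 x 150 x 35 mm; leave alone. Origin at the centre of its underside

How it is judged:
By the outcome, as a careful person would: the job done as asked, in the order asked, and still so for the second after the job is handed in, with the robot touching nothing.
It also fails if it takes over 61 s, if anything falls off the work surface, if the arm or the gripper's body presses on something with over 40 N, if the wrist force passes 120 N, or if a joint passes its speed limit or range.

## Working session

There is one attempt and no reset: what is moved stays moved. The work goes in short steps, Python scripts to look and compute and a tool call to move; the robot and the scene stay as the last step left them, time stands still between calls to the robot, and variables do not carry over. Pictures are saved under pics/ and viewed, on a budget of 10 in all, crops included, one or two more only if the job needs it, and the job is handed in when it is done.

Besides the shell and the picture viewer there is one more tool, called after ">>>" by a JSON object that holds its "method" and its "body", one argument or row to a line. step_arm: Moves the arm, as the interface text tells. Its arguments: {"type":"object","properties":{"rows":{"type":"array","items":{"type":"array"}},"force":{"type":"number"}},"required":["rows"]}

```bash
mkdir -p pics; ls; python3 - <<'E'
from cell import r
import cv2,numpy as np,pickle
d={}
for n in("scene","top"):
    c=r.camera(n);d[n]=c
    cv2.imwrite(f"pics/{n}0.png",c["image"][:,:,::-1]);print(n,c["fx"],c["cx"],c["cy"],c["R"],c["t"])
pickle.dump(d,open("c0.pkl","wb"))
print(r.get_state())
E
```

```text
pics
scene 578.6146671460076 319.3537802843836 238.2996138952435 [[ 0.5029753   0.86419221  0.01369966]
 [ 0.54534746 -0.30502522 -0.78074052]
 [-0.67053114  0.40016427 -0.62470517]] [-0.27080669 -0.08046294  1.85578288]
top 517.7898239738371 312.4367257811252 241.49042366003533 [[-0.00558379 -0.99998284  0.00177183]
 [-0.99810789  0.00546481 -0.06124352]
 [ 0.06123278 -0.00211045 -0.99812128]] [0.03335286 0.46648236 1.44932153]
{'time_s': 0.1, 'joints': array([-1.2209826 ,  0.46829109, -0.01158843,  1.60352368,  0.00599818,
        1.07137682, -0.05628991]), 'qvel': array([ 0.00050301, -0.00240515,  0.00059213, -0.00182023,  0.00077805,
        0.00126878,  0.00183081]), 'joint_efforts': array([ 9.27084329e-04, -5.33524883e+01,  2.14845047e-02, -2.51967144e+01,
        1.14535380e-02,  4.25953607e-03, -1.36543184e-05]), 'tool_pos': array([0.24869365, 0.60001282, 0.23043553]), 'eef_rot': array([-9.41290552e-05,  1.95179886e-01,  9.80767149e-01, -7.76663727e-04]), 'force': array([-0.03263801, -0.08024853,  0.45570668]), 'ft_torque': array([0.05104462, 0.01149274, 0.00597662]), 'width': 0.08500563015117027}
```

View pics/scene0.png

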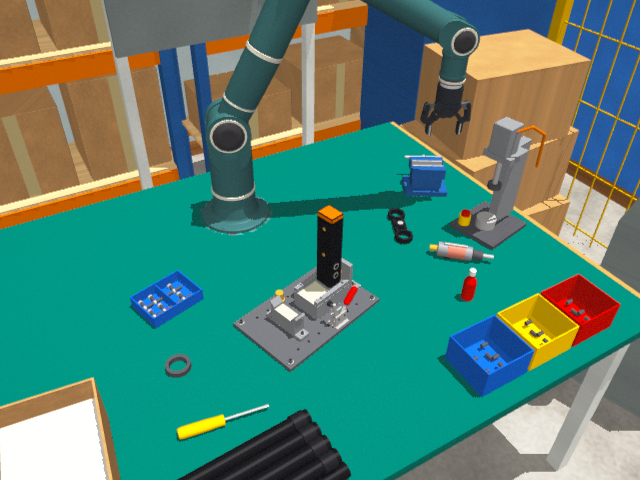

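View pics/top0.png

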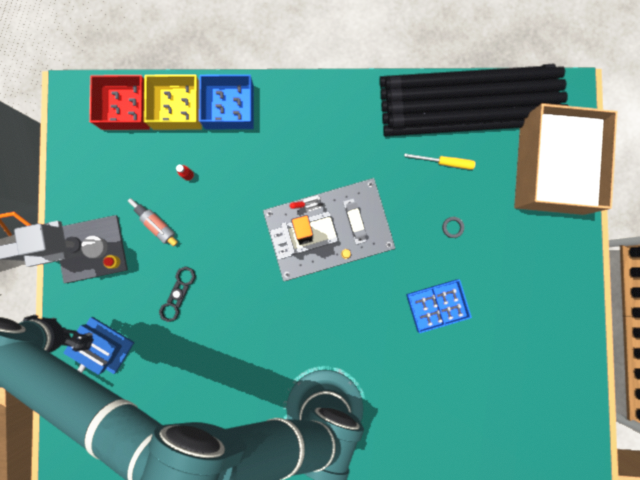

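Scene: column at about (330,245) with its cap at (330,213). Top: plate at about (265–395, 180–280), cap at (302,230), end stop to the left and saddle at (357,222). So fixture +y runs roughly to image left, which is world +y.

```bash
cat >h.py <<'E'
import numpy as np,cv2
def ray(c,uv,z):
    uv=np.atleast_2d(uv).astype(float)
    d=np.c_[(uv[:,0]-c["cx"])/c["fx"],(uv[:,1]-c["cy"])/c["fy"],np.ones(len(uv))]@c["R"]
    o=-c["R"].T@c["t"]
    return o+d*((z-o[2])/d[:,2])[:,None]
def big(m):
    cs,_=cv2.findContours(m.astype(np.uint8),cv2.RETR_EXTERNAL,cv2.CHAIN_APPROX_NONE)
    return max(cs,key=cv2.contourArea)[:,0,:]
def orange(c):
    h=cv2.cvtColor(c["image"],cv2.COLOR_RGB2HSV)
    return (h[...,0]>8)&(h[...,0]<20)&(h[...,1]>180)&(h[...,2]>120)
E
python3 - <<'E'
import pickle,numpy as np,cv2
from h import *
d=pickle.load(open("c0.pkl","rb"))
c=d["top"];h=cv2.cvtColor(c["image"],cv2.COLOR_RGB2HSV)
m=~((h[...,0]>70)&(h[...,0]<95)&(h[...,1]>120)); w=np.zeros_like(m);w[165:295,250:405]=1
k=big(m&w);P=ray(c,k,.012)[:,:2]*1000
rc=cv2.minAreaRect(P.astype(np.float32));print("plate",rc,cv2.boxPoints(rc))
for n,win in(("top",(200,260,280,330)),("scene",(200,230,310,350))):
    c=d[n];m=orange(c);w=np.zeros_like(m);w[win[0]:win[1],win[2]:win[3]]=1
    k=big(m&w);Q=ray(c,k,.29)[:,:2]*1000
    rc=cv2.minAreaRect(Q.astype(np.float32));print(n,rc)
    z=c["depth"][m&w];print(np.median(z[z>0]))
# yellow spot,saddle: light regions
E
```

```text
plate ((502.51593017578125, -15.128250122070312), (213.4603271484375, 333.31060791015625), 16.041250228881836) [[ 353.88977  115.54532]
 [ 445.9933  -204.78717]
 [ 651.1421  -145.80182]
 [ 559.0386   174.53067]]
top ((467.96917724609375, 38.604957580566406), (7.537176132202148, 15.089646339416504), 51.12437438964844)
1.1892436
scene ((487.3045349121094, 54.063175201416016), (58.91722869873047, 49.858341217041016), 15.421338081359863)
1.3702406
```

```bash
python3 - <<'E'
import pickle,numpy as np,cv2
from h import *
d=pickle.load(open("c0.pkl","rb"))
o=np.array([510.8,-43.9]);a=np.radians(16.04);F=np.array([[np.cos(a),np.sin(a)],[-np.sin(a),np.cos(a)]])
c=d["top"];h=cv2.cvtColor(c["image"],cv2.COLOR_RGB2HSV)
print(h[230,302],h[222,300])
m=(h[...,0]<24)&(h[...,1]>130)&(h[...,2]>90);w=np.zeros_like(m);w[205:260,285:325]=1
k=big(m&w);Q=(ray(c,k,.29)[:,:2]*1000-o)@F.T
print(cv2.minAreaRect(Q.astype(np.float32)),Q.min(0),Q.max(0))
# depth-based: points 0.28..0.3 high
for n in d:
    c=d[n];v,u=np.mgrid[:480,:640];z=c["depth"]
    X=np.stack([(u-c["cx"])/c["fx"]*z,(v-c["cy"])/c["fy"]*z,z],-1)
    W=(X-c["t"])@c["R"]*1000;f=(W[...,:2]-o)@F.T
    s=(z>0)&(abs(W[...,2]-290)<6)&(abs(f[...,0])<60)&(f[...,1]>30)&(f[...,1]<160)
    q=f[s];print(n,s.sum(),q.min(0),q.max(0),np.median(W[s][:,2]),cv2.minAreaRect(q.astype(np.float32)))
    # saddle / seat cross-check: heights
    s=(z>0)&(abs(W[...,2]-120)<4)&(abs(f[...,0])<60)&(f[...,1]>120)&(f[...,1]<190)
    q=f[s];print("stop top",s.sum(),np.percentile(q,[2,98],axis=0))
    s=(z>0)&(abs(W[...,2]-60)<4)&(abs(f[...,0])<50)&(f[...,1]>-75)&(f[...,1]<-15)
    q=f[s];print("saddle",s.sum(),np.percentile(q,[2,98],axis=0))
E
```

```text
[ 21 176 255] [ 21 175 255]
((0.5760555267333984, 103.29252624511719), (36.9441032409668, 49.355934143066406), 89.54606628417969) [-24.20003375  84.65019491] [ 25.32714986 121.62393613]
scene 263 [-24.19876499  80.30730805] [ 29.06068498 126.14529934] 291.03847544673835 ((1.6779403686523438, 104.23361206054688), (44.869850158691406, 54.30032730102539), 86.27936553955078)
stop top 53 [[  7.63826823 123.57873506]
 [ 42.48050299 154.58895983]]
saddle 240 [[-38.34721982 -60.43760516]
 [ 42.79273871 -29.18191148]]
top 380 [-24.06960302  82.77785523] [ 27.26501884 123.40939011] 289.4313766312688 ((1.579925537109375, 103.1578369140625), (40.41182327270508, 50.7150993347168), 88.65987396240234)
stop top 118 [[-40.17880642 139.92162225]
 [ 40.62196518 151.24888306]]
saddle 206 [[-28.84051033 -59.54397984]
 [ 32.7654051  -30.37884269]]
```

>>> {"method": "step_arm", "body": {
  "rows": [
    [[0,0,-0.047],[0,0,0],0.38],
    [[0,0,-0.047],[0,0,0],0.38],
    [[0,0,-0.047],[0,0,0],0.38],
    [[-0.0354,-0.0344,0],[0,0,0],0.38],
    [[-0.0354,-0.0344,0],[0,0,0],0.38],
    [[-0.0354,-0.0344,0],[0,0,0],0.38],
    [[-0.0354,-0.0344,0],[0,0,0],0.38],
    [[-0.0354,-0.0344,0],[0,0,0],0.38],
    [[-0.0354,-0.0344,0],[0,0,0],0.38],
    [[-0.0354,-0.0344,0],[0,0,0],0.38],
    [[-0.0354,-0.0344,0],[0,0,0],0.38],
    [[-0.0354,-0.0344,0],[0,0,0],0.38]
  ]
}}

```text
time_s: 1.6
tool_pos: [0.4249, 0.1908, 0.3721]
eef_rot: [-0.0, 0.195, 0.981, -0.0]
force: [0.3, 0.8, -0.3]
width: 0.0532
```

```bash
python3 - <<'E'
from cell import r;s=r.get_state();print({k:s[k] for k in("time_s","joints","tool_pos","eef_rot","width")})
E
```

```text
{'time_s': 1.6, 'joints': array([-0.75300532,  0.01269632,  0.26393938,  1.862212  , -0.00359945,
        1.26730543,  0.68996367]), 'tool_pos': array([0.42486194, 0.19082565, 0.37211773]), 'eef_rot': array([-1.08375826e-04,  1.95150961e-01,  9.80773210e-01, -9.34358186e-06]), 'width': 0.05321923145196571}
```

>>> {"method": "step_arm", "body": {
  "rows": [
    [[-0.0354,-0.0344,0],[0,0,0],0.38],
    [[-0.0354,-0.0344,0],[0,0,0],0.38],
    [[-0.0354,-0.0344,0],[0,0,0],0.38],
    [[0,0,0],[0,0,-9.6],0.38],
    [[0,0,0],[0,0,-9.6],0.38],
    [[0,0,0],[0,0,-9.6],0.38],
    [[0,0,0],[0,0,-9.7],0.38],
    [[0,0,0],[0,0,0],0.38],
    [[0,0,0],[0,0,0],0.38]
  ]
}}

```text
time_s: 2.72
tool_pos: [0.4831, 0.0565, 0.3722]
eef_rot: [-0.0, -0.138, 0.99, -0.0]
force: [-0.3, -0.0, -0.3]
width: 0.0529
```

```bash
python3 - <<'E'
from cell import r;s=r.get_state();print({k:s[k] for k in("time_s","joints","tool_pos","eef_rot","width")})
E
```

```text
{'time_s': 2.725, 'joints': array([-0.56704198,  0.04928704,  0.40205809,  1.82792616, -0.02015854,
        1.26865101,  1.68775621]), 'tool_pos': array([0.48311682, 0.05647727, 0.37215213]), 'eef_rot': array([-1.44037168e-04, -1.37748756e-01,  9.90467192e-01, -2.13293551e-05]), 'width': 0.05286519033877007}
```

```bash
cat >kin.py <<'E'
import numpy as np
from scipy.spatial.transform import Rotation as R
from scipy.optimize import least_squares
Q=np.array([[-1.2209826,.46829109,-.01158843,1.60352368,.00599818,1.07137682,-.05628991],
[-.75300532,.01269632,.26393938,1.862212,-.00359945,1.26730543,.68996367],
[-.56704198,.04928704,.40205809,1.82792616,-.02015854,1.26865101,1.68775621]])
P=np.array([[.24869365,.60001282,.23043553],[.42486194,.19082565,.37211773],[.48311682,.05647727,.37215213]])
E=np.array([[-9.4e-5,.19518,.980767,-7.8e-4],[-1e-4,.195151,.980773,0],[-1.4e-4,-.137749,.990467,0]])
lo=np.array([-2.53,-.31,-1.57,.28,-1.29,.15,-2.92]);hi=np.array([2.53,2.02,1.55,2.44,4.43,1.84,2.92])
def fk(q,p,s):
    T=R.from_euler('z',p[4]);x=np.array([0,0,p[0]])
    for i in range(7):
        T=T*R.from_euler('z' if i%2==0 else 'y',s[i]*q[i])
        if i in(1,3,5): x=x+T.apply([0,0,p[(i+1)//2]])
    return x,T*R.from_euler('z',p[5])
def fit(s):
    def f(p):
        o=[]
        for q,x,e in zip(Q,P,E):
            a,T=fk(q,p,s);o+=[(a-x)*5,(R.from_quat(e,scalar_first=True).inv()*T).as_rotvec()]
        return np.concatenate(o)
    return min((least_squares(f,[.35,.4,.4,.3,b,g]) for b in(0,3.14) for g in (0,1.57,3.14,-1.57)),key=lambda r:r.cost)
E
python3 - <<'E'
from kin import *
import itertools
res=[]
for s in itertools.product([1,-1],repeat=4):
    S=[s[0],1,s[1],1,s[2],1,s[3]];f=fit(S);res.append((f.cost,S,f.x))
for t in sorted(res,key=lambda t:t[0])[:4]:print(t[0],t[1],t[2].round(4))
E
```

```text
0.0006359962740976484 [-1, 1, -1, 1, -1, 1, -1] [-8.1193  0.4743  0.4825 -8.1604 -0.0588  1.512 ]
0.0014030191548213894 [-1, 1, -1, 1, 1, 1, -1] [ 0.1301  0.5     0.4837  0.1134 -0.0573  1.5163]
0.3850782362665883 [-1, 1, 1, 1, -1, 1, -1] [-7.8628  0.556   0.4219 -7.8056 -0.25    1.7576]
1.147536598186676 [1, 1, -1, 1, 1, 1, -1] [11.8344  0.726   0.3356 12.0918  2.0289  1.9084]
```

>>> {"method": "step_arm", "body": {
  "rows": [
    [[0,-0.024,0],[-10,0,0],0.38],
    [[0,-0.0236,-0.0042],[-10,0,0],0.38],
    [[0,-0.0226,-0.0082],[-10,0,0],0.38],
    [[0,0,0],[0,0,0],0.38],
    [[0,0,0],[0,0,0],0.38]
  ]
}}

```text
time_s: 3.35
tool_pos: [0.5031, -0.0124, 0.3719]
eef_rot: [-0.037, -0.134, 0.957, 0.256]
force: [0.7, 0.2, 0.3]
width: 0.0531
```

```bash
python3 - <<'E'
from cell import r;s=r.get_state();print({k:s[k] for k in("time_s","joints","tool_pos","eef_rot")})
E
```

```text
{'time_s': 3.35, 'joints': array([-0.24149628,  0.25956044,  0.57968478,  1.71590745, -0.55768859,
        1.55128165,  2.30367379]), 'tool_pos': array([ 0.50307455, -0.01239242,  0.37193372]), 'eef_rot': array([-0.03656714, -0.1337479 ,  0.95666842,  0.25604664])}
```

>>> {"method": "step_arm", "body": {
  "rows": [
    [[0,-0.0208,-0.012],[-10,0,0],0.38],
    [[0,-0.0184,-0.0154],[-10,0,0],0.38],
    [[0,-0.0154,-0.0184],[-10,0,0],0.38],
    [[0,0,0],[0,0,0],0.38],
    [[0,0,0],[0,0,0],0.38]
  ]
}}

```text
time_s: 3.98
tool_pos: [0.5202, -0.0675, 0.3653]
eef_rot: [-0.073, -0.121, 0.88, 0.453]
force: [-0.4, 0.4, 0.4]
width: 0.0532
```

```bash
python3 - <<'E'
from cell import r;s=r.get_state();print({k:s[k] for k in("time_s","joints","tool_pos","eef_rot")})
E
```

```text
{'time_s': 3.975, 'joints': array([ 0.27610487,  0.50318045,  0.223011  ,  1.55518398, -0.73271529,
        1.84177807,  2.44063608]), 'tool_pos': array([ 0.52023272, -0.06749611,  0.36526716]), 'eef_rot': array([-0.07284563, -0.1212371 ,  0.88027655,  0.45288881])}
```

```bash
cat >>kin.py <<'E'
Q=np.vstack([Q,[-.24149628,.25956044,.57968478,1.71590745,-.55768859,1.55128165,2.30367379],[.27610487,.50318045,.223011,1.55518398,-.73271529,1.84177807,2.44063608]])
P=np.vstack([P,[.50307455,-.01239242,.37193372],[.52023272,-.06749611,.36526716]])
E=np.vstack([E,[-.03656714,-.1337479,.95666842,.25604664],[-.07284563,-.1212371,.88027655,.45288881]])
# p: d1,d3,d5,d7,yaw,toolyaw, x-offsets after joints 1..6 (6), y-sign small
def fk(q,p,s=(-1,1,-1,1,-1,1,-1)):
    T=R.from_euler('z',p[4]);x=np.zeros(3)
    off={0:(p[6],p[12],p[0]),1:(0,0,0),2:(p[7],p[13],p[1]),3:(p[8],0,0),4:(p[9],p[14],p[2]),5:(p[10],p[15],0),6:(0,0,p[3])}
    for i in range(7):
        T=T*R.from_euler('z' if i%2==0 else 'y',s[i]*q[i]);x=x+T.apply(off[i])
    return x,T*R.from_euler('z',p[5])
def fitall(reg=.01):
    def f(p):
        o=[p[6:]*reg]
        for q,x,e in zip(Q,P,E):
            a,T=fk(q,p);o+=[(a-x)*5,(R.from_quat(e,scalar_first=True).inv()*T).as_rotvec()]
        return np.concatenate(o)
    return least_squares(f,[.35,.47,.48,.3,-.06,1.51]+[0]*10)
E
python3 - <<'E'
from kin import *
for reg in(1,.1,.01,.001):
    f=fitall(reg);print(reg,f.cost,f.x.round(4))
    for q,x,e in zip(Q,P,E):
        a,T=fk(q,f.x);print(((a-x)*1000).round(1),np.degrees((R.from_quat(e,scalar_first=True).inv()*T).as_rotvec()).round(2))
np.save("p.npy",fitall(.01).x)
E
```

```text
1 0.0003123752287551115 [ 3.134e-01  5.157e-01  4.794e-01  3.114e-01 -5.400e-03  1.566e+00
  1.000e-04 -7.000e-04 -2.000e-04  2.300e-03  2.100e-03 -0.000e+00
 -2.070e-02 -6.300e-03 -1.500e-03 -1.500e-03]
[ 0.1  0.1 -0.2] [-0.    0.    0.03]
[0.5 1.  0.1] [0.   0.   0.03]
[-0.3 -0.   0.2] [0.   0.   0.03]
[-1.6 -0.3  0. ] [-0.   -0.16 -0.01]
[ 0.7  0.2 -0.1] [-0.01 -0.25 -0.1 ]
0.1 4.246488006946567e-06 [ 3.0610e-01  5.2050e-01  4.7260e-01  3.1310e-01 -1.0000e-04  1.5707e+00
  0.0000e+00 -0.0000e+00 -0.0000e+00  1.0000e-04  0.0000e+00  0.0000e+00
 -2.8800e-02 -4.3000e-03 -2.0000e-04 -2.0000e-04]
[ 0. -0. -0.] [-0.  0.  0.]
[0. 0. 0.] [0. 0. 0.]
[-0. -0.  0.] [0. 0. 0.]
[-0. -0.  0.] [-0. -0. -0.]
[ 0.  0. -0.] [-0. -0. -0.]
0.01 4.392354913432941e-08 [ 3.0600e-01  5.2060e-01  4.7250e-01  3.1320e-01 -0.0000e+00  1.5708e+00
  0.0000e+00 -0.0000e+00 -0.0000e+00  0.0000e+00  0.0000e+00 -0.0000e+00
 -2.8900e-02 -4.2000e-03 -2.0000e-04 -2.0000e-04]
[ 0. -0. -0.] [-0.  0. -0.]
[0. 0. 0.] [ 0.  0. -0.]
[-0. -0.  0.] [0. 0. 0.]
[-0. -0.  0.] [-0. -0. -0.]
[ 0.  0. -0.] [-0. -0. -0.]
0.001 1.70643031476616e-09 [ 3.0600e-01  5.2060e-01  4.7250e-01  3.1320e-01 -0.0000e+00  1.5708e+00
 -0.0000e+00  0.0000e+00 -0.0000e+00 -0.0000e+00  0.0000e+00  0.0000e+00
 -2.8900e-02 -4.2000e-03 -2.0000e-04 -2.0000e-04]
[ 0. -0. -0.] [-0.  0. -0.]
[ 0.  0. -0.] [ 0.  0. -0.]
[-0. -0.  0.] [0. 0. 0.]
[-0.  0.  0.] [-0.  0. -0.]
[ 0.  0. -0.] [-0. -0. -0.]
```

```bash
cat >plan.py <<'E'
from kin import *
p=np.load("p.npy")
O=np.array([.5108,-.0439,0]);a=np.radians(16.04)
F=np.array([[np.cos(a),-np.sin(a),0],[np.sin(a),np.cos(a),0],[0,0,1]])
def pose(th,beta,s=.2,back=.019,flip=0,off=0.0,lift=0.0):
    """tool pose when straddling the column at lean th; beta: tilt of tool towards fixture +x within column face"""
    tz=np.array([np.sin(beta),0,-np.cos(beta)]);ty=np.array([0,1.,0])
    x=np.array([.001,.0200+off,s])+tz*back
    M=np.c_[np.cross(ty,tz),ty,tz]
    if flip:M=M@np.diag([-1,-1,1])
    L=R.from_euler('x',th).as_matrix()
    X=np.array([0,.0835,.06+lift])+L@x
    return O+F@X,R.from_matrix(F@L@M)
def ik(x,T,q0,w=0.0,reg=1e-3,qr=None):
    mid=q0 if qr is None else qr
    def f(q):
        A,B=fk(q,p);return np.r_[(A-x)*5,(T.inv()*B).as_rotvec(),(q-mid)*reg]
    return least_squares(f,np.clip(q0,lo+.011,hi-.011),bounds=(lo+.01,hi-.01))
def err(q,x,T):
    A,B=fk(q,p);return np.linalg.norm(A-x)*1000,np.degrees((T.inv()*B).magnitude())
E
cat >s.py <<'E'
from plan import *
rng=np.random.default_rng(0)
for flip in(0,1):
  for b in(-30,-15,0,15,30,45,60):
    out=[]
    for th in(0,45,90):
        x,T=pose(np.radians(th),np.radians(b),flip=flip)
        best=None
        for k in range(10):
            q=ik(x,T,rng.uniform(lo,hi),reg=1e-4).x;e=err(q,x,T)
            if e[0]<2 and e[1]<1:
                m=np.min(np.minimum(q-lo,hi-q))
                if best is None or m>best[0]:best=(m,q)
        out.append((th,None if best is None else (round(best[0],2),best[1].round(2).tolist())))
    print(flip,b,out)
E
time timeout 500 python3 s.py
```

```text
0 -30 [(0, (np.float64(0.33), [-0.43, 0.47, 0.31, 1.69, -0.06, 1.51, 1.75])), (45, (np.float64(0.02), [0.81, 1.06, -1.03, 1.38, 0.22, 1.82, 1.81])), (90, None)]
0 -15 [(0, (np.float64(0.58), [-0.34, 0.32, 0.18, 1.83, -0.03, 1.26, 1.7])), (45, (np.float64(0.29), [0.86, 0.88, -0.87, 1.51, 0.02, 1.55, 1.98])), (90, None)]
0 0 [(0, (np.float64(0.5), [0.56, 0.3, -0.86, 1.94, 0.27, 1.02, 1.43])), (45, (np.float64(0.53), [0.95, 0.77, -0.81, 1.66, -0.16, 1.31, 2.12])), (90, (np.float64(0.1), [1.1, 1.57, -1.05, 1.24, -0.1, 1.74, 2.07]))]
0 15 [(0, (np.float64(0.28), [-0.41, 0.05, 0.25, 2.16, -0.07, 0.67, 1.74])), (45, (np.float64(0.63), [1.07, 0.69, -0.81, 1.81, -0.35, 1.07, 2.28])), (90, (np.float64(0.35), [1.19, 1.48, -0.93, 1.4, -0.29, 1.49, 2.18]))]
0 30 [(0, (np.float64(0.15), [0.46, 0.0, -0.59, 2.29, -0.22, 0.34, 1.91])), (45, (np.float64(0.48), [1.32, 0.76, -1.04, 1.96, -0.39, 0.79, 2.34])), (90, (np.float64(0.34), [1.44, 1.68, -1.21, 1.57, -0.04, 1.18, 1.96]))]
0 45 [(0, (np.float64(0.01), [1.05, 0.0, -1.11, 2.43, 4.33, 0.17, -2.59])), (45, None), (90, (np.float64(0.51), [1.43, 1.44, 
[... 844 characters left out ...]
 0.56, -0.37, 1.83, -0.62, 1.17, -0.62])), (90, (np.float64(0.32), [1.13, 1.41, -0.81, 1.41, -0.4, 1.52, -0.86]))]
1 30 [(0, (np.float64(0.17), [0.93, 0.04, -1.05, 2.27, -0.14, 0.34, -1.28])), (45, (np.float64(0.46), [1.02, 0.56, -0.6, 1.98, -0.78, 0.94, -0.47])), (90, (np.float64(0.25), [0.87, 1.17, -0.23, 1.61, -1.0, 1.59, -0.43]))]
1 45 [(0, None), (45, (np.float64(0.16), [1.15, 0.57, -0.67, 2.14, -1.13, 0.79, -0.12])), (90, (np.float64(0.6), [1.41, 1.42, -0.9, 1.76, -0.6, 0.99, -0.71]))]
1 60 [(0, None), (45, (np.float64(0.01), [-0.18, 0.75, 0.99, 2.36, 4.42, 1.72, 0.27])), (90, (np.float64(0.47), [1.59, 1.55, -1.03, 1.93, -0.64, 0.65, -0.63]))]
real	0m54.897s
user	0m55.193s
sys	0m0.038s
```

>>> {"method": "step_arm", "body": {
  "rows": [
    [[-0.0004,0.0064,0.0112],[5.43,-1.49,-0.75],0.38],
    [[-0.0002,0.0074,0.0105],[5.43,-1.49,-0.75],0.38],
    [[0,0.0084,0.0098],[5.43,-1.49,-0.75],0.38],
    [[0.0001,0.0093,0.009],[5.43,-1.49,-0.75],0.38],
    [[0.0002,0.0101,0.0081],[5.43,-1.49,-0.75],0.38],
    [[0.0003,0.0108,0.0071],[5.43,-1.49,-0.75],0.38],
    [[0.0003,0.0115,0.006],[5.43,-1.49,-0.75],0.38],
    [[0.0003,0.012,0.0048],[5.43,-1.49,-0.75],0.38],
    [[0.0002,0.0124,0.0037],[5.43,-1.49,-0.75],0.38],
    [[0.0001,0.0127,0.0025],[5.43,-1.49,-0.75],0.38],
    [[0,0,0],[0,0,0],0.38],
    [[0,0,0],[0,0,0],0.38]
  ]
}}

```text
time_s: 5.48
tool_pos: [0.4876, 0.0572, 0.353]
eef_rot: [0.13, -0.139, 0.982, 0.02]
force: [0.7, 0.4, 1.0]
width: 0.053
```

```bash
cat >st.py <<'E'
import sys
from plan import *
from cell import r
def now():
    s=r.get_state();return s,(np.array(s["tool_pos"]),R.from_quat(s["eef_rot"],scalar_first=True))
s,cur=now();print(s["joints"].round(2),s["time_s"],s["width"])
t=eval(sys.argv[1]);print("to target",*row(cur,t))
# tool in fixture frame
M=F.T@cur[1].as_matrix();print("fix",(F.T@(cur[0]-O)*1000).round(1),"tau",np.degrees(np.arctan2(M[2,1],M[1,1])).round(2))
E
python3 st.py "pose(0,B,s=S,lift=.1)"; python3 - <<'E'
from cell import r;import cv2
c=r.camera("wrist");cv2.imwrite("pics/w1.png",c["image"][:,:,::-1])
E
```

```text
[-0.19 -0.06  0.03  2.   -0.04  0.94  1.71] 5.475 0.053013757551420036
to target [-0.2 -0.1  0.4] [0.19 0.06 0.06]
fix [  5.6 103.6 353. ] tau 0.17
```

View pics/w1.png

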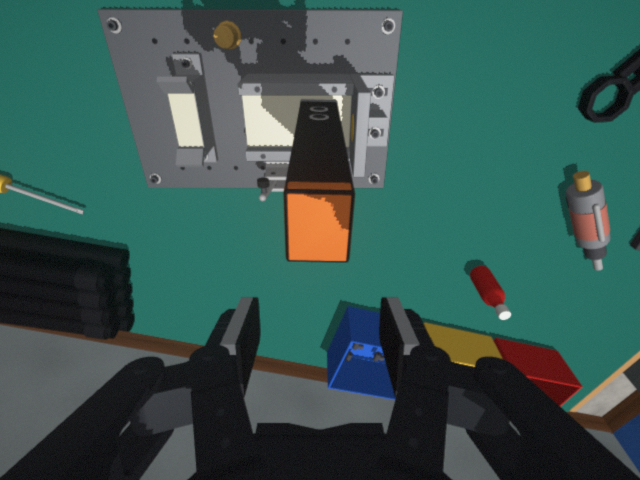

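The column cap is centred between the fingers: cap centre at u≈320, fingers at u≈258 and u≈383. Going down around it.

>>> {"method": "step_arm", "body": {
  "rows": [
    [[0.0032,0,0.0121],[0.1,0,0],0.38],
    [[0.0032,0,0.0121],[0.1,0,0],0.38],
    [[0.0032,0,0.0121],[0,0,0],0.38],
    [[0.0032,0,0.0121],[0,0,0],0.38],
    [[0.0032,0,0.0121],[0,0,0],0.38],
    [[0.0032,0,0.0121],[0,0,0],0.38],
    [[0.0032,0,0.0121],[0,0,0],0.38],
    [[0.0032,0,0.0121],[0,0,0],0.38],
    [[0,0,0],[0,0,0],0.38]
  ]
}}

```text
time_s: 6.65
tool_pos: [0.4873, 0.0561, 0.2503]
eef_rot: [0.128, -0.138, 0.982, 0.017]
force: [0.2, -0.1, 0.1]
width: 0.0528
```

```bash
python3 st.py "pose(0,B,s=S)"; python3 - <<'E'
from cell import r;import cv2
c=r.camera("wrist");cv2.imwrite("pics/w2.png",c["image"][150:,150:500,::-1])
E
```

```text
[-0.18  0.05  0.02  2.14 -0.05  0.7   1.72] 6.65 0.05284520919282095
to target [-1.4  0.9 -2.1] [-0.08 -0.19 -0.07]
fix [  5.1 102.6 250.3] tau -0.05
```

View pics/w2.png

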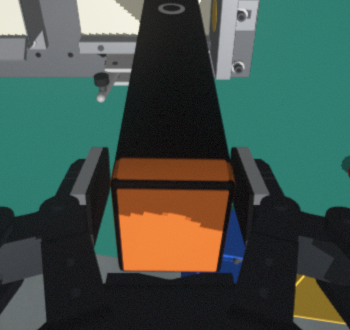

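The cap (crop 115–235, 160–270) sits between the pads with a small gap on each side and no contact force. Tipping now.

>>> {"method": "step_arm", "body": {
  "rows": [
    [[-0.0001,-0.005,-0.0004],[-1.45,0,0.39],0.38],
    [[-0.0001,-0.005,-0.0004],[-1.45,0,0.39],0.38],
    [[-0.0001,-0.005,-0.0004],[-1.45,0,0.39],0.38],
    [[-0.0001,-0.005,-0.0004],[-1.45,0,0.39],0.38],
    [[-0.0001,-0.005,-0.0004],[-1.45,0,0.39],0.38],
    [[-0.0001,-0.005,-0.0004],[-1.45,0,0.39],0.38],
    [[-0.0001,-0.005,-0.0004],[-1.45,0,0.39],0.38],
    [[-0.0001,-0.005,-0.0004],[-1.45,0,0.39],0.38],
    [[-0.0001,-0.005,-0.0004],[-1.45,0,0.39],0.38],
    [[-0.0001,-0.005,-0.0004],[-1.45,0,0.39],0.38],
    [[-0.0001,-0.005,-0.0004],[-1.45,0,0.39],0.38],
    [[-0.0001,-0.005,-0.0004],[-1.45,0,0.39],0.38]
  ]
}}

```text
time_s: 8.2
tool_pos: [0.5049, -0.0017, 0.2485]
eef_rot: [0.106, -0.116, 0.973, 0.171]
force: [0.2, -0.3, 0.1]
width: 0.0527
```

```bash
python3 st.py "pose(np.radians(18),B,s=S)"; python3 - <<'E'
from cell import r;import cv2
c=r.camera("scene");cv2.imwrite("pics/s2.png",cv2.resize(c["image"][130:380,200:460,::-1],None,fx=2,fy=2))
E
```

```text
[ 0.06  0.16  0.12  2.05 -0.54  0.9   2.33] 8.2 0.05271002117641364
to target [-0.1  1.1 -0.6] [-0.06  0.04 -0.09]
fix [  6.   42.2 248.5] tau 17.97
```

View pics/s2.png

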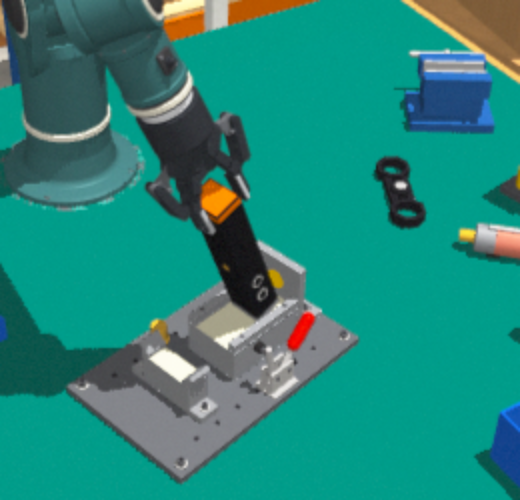

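The column (cap at (220,200), foot at (255,310)) is leaning with the tool and rests on the front finger. The tool is within about 1 mm of plan, so I'm continuing.

>>> {"method": "step_arm", "body": {
  "rows": [
    [[-0.0001,-0.0049,-0.0004],[-1.45,0,0.39],0.38],
    [[-0.0001,-0.0049,-0.0004],[-1.45,0,0.39],0.38],
    [[-0.0001,-0.0049,-0.0004],[-1.45,0,0.39],0.38],
    [[-0.0001,-0.0049,-0.0004],[-1.45,0,0.39],0.38],
    [[-0.0001,-0.0049,-0.0004],[-1.45,0,0.39],0.38],
    [[-0.0001,-0.0049,-0.0004],[-1.45,0,0.39],0.38],
    [[-0.0001,-0.005,-0.0004],[-1.45,0,0.39],0.38],
    [[-0.0001,-0.005,-0.0004],[-1.45,0,0.39],0.38],
    [[-0.0001,-0.005,-0.0004],[-1.45,0,0.39],0.38],
    [[-0.0001,-0.005,-0.0004],[-1.45,0,0.39],0.38]
  ]
}}

```text
time_s: 9.5
tool_pos: [0.5171, -0.0464, 0.2308]
eef_rot: [0.084, -0.095, 0.947, 0.297]
force: [0.0, -0.9, 0.8]
width: 0.0534
```

>>> {"method": "step_arm", "body": {
  "rows": [
    [[-0.0001,-0.005,-0.0004],[-1.45,0,0.39],0.38],
    [[-0.0001,-0.005,-0.0004],[-1.45,0,0.39],0.38],
    [[-0.0001,-0.005,-0.0004],[-1.45,0,0.39],0.38],
    [[-0.0001,-0.005,-0.0004],[-1.45,0,0.39],0.38],
    [[-0.0001,-0.005,-0.0004],[-1.45,0,0.39],0.38],
    [[-0.0001,-0.005,-0.0004],[-1.45,0,0.39],0.38],
    [[-0.0001,-0.005,-0.0004],[-1.45,0,0.39],0.38],
    [[-0.0001,-0.005,-0.0004],[-1.45,0,0.39],0.38],
    [[-0.0001,-0.005,-0.0004],[-1.45,0,0.39],0.38],
    [[-0.0001,-0.005,-0.0004],[-1.45,0,0.39],0.38]
  ]
}}

```text
time_s: 10.75
tool_pos: [0.5283, -0.0858, 0.202]
eef_rot: [0.062, -0.072, 0.904, 0.416]
force: [-0.0, -1.1, -0.4]
width: 0.0531
```

```bash
python3 st.py "pose(np.radians(48),B,s=S)"; python3 - <<'E'
from cell import r;import cv2
from plan import *
print(r.get_state()["force"])
for n in("scene","top"):
    c=r.camera(n);cv2.imwrite(f"pics/{n}3.png",cv2.resize(c["image"][130:380,200:460,::-1],None,fx=2,fy=2))
# lay rows
ts=np.linspace(50,90,24);ws=np.r_[np.linspace(.053,.085,10),[.085]*14]
c=None
for t,w in zip(ts,ws):
    n=lay(np.radians(t),np.radians(48+(t-50)*.55),w)
    if c:print(round(t,1),round(w,3),*row(c,n))
    c=n
E
python3 st.py "lay(np.radians(50),np.radians(48),.053)"
```

```text
[ 0.4   0.57  0.15  1.82 -0.85  1.37  2.72] 10.75 0.05310677441252856
to target [-1.2  0.5 -1.8] [ 0.03  0.04 -0.16]
fix [  5.2 -45.  202. ] tau 48.07
[-0.04973788 -1.13345766 -0.43084453]
51.7 0.057 [-0.  -4.6 -0.1] [-0.92  0.    0.25]
53.5 0.06 [-0.  -4.6 -0.1] [-0.92 -0.    0.25]
55.2 0.064 [ 0.  -4.6  0. ] [-0.92 -0.    0.25]
57.0 0.067 [ 0.  -4.6  0.1] [-0.92  0.    0.25]
58.7 0.071 [ 0.  -4.6  0.1] [-0.92 -0.    0.25]
60.4 0.074 [ 0.1 -4.5  0.2] [-0.92 -0.    0.25]
62.2 0.078 [ 0.1 -4.5  0.3] [-0.92  0.    0.25]
63.9 0.081 [ 0.1 -4.5  0.3] [-0.92  0.    0.25]
65.7 0.085 [ 0.1 -4.5  0.4] [-0.92 -0.    0.25]
67.4 0.085 [ 0.1 -6.3  0.5] [-0.92  0.    0.25]
69.1 0.085 [ 0.2 -6.3  0.6] [-0.92  0.    0.25]
70.9 0.085 [ 0.2 -6.2  0.7] [-0.92 -0.    0.25]
72.6 0.085 [ 0.2 -6.2  0.7] [-0.92  0.    0.25]
74.3 0.085 [ 0.2 -6.2  0.8] [-0.92  0.    0.25]
76.1 0.085 [ 0.2 -6.2  0.9] [-0.92 -0.    0.25]
77.8 0.085 [ 0.3 -6.1  1. ] [-0.92  0.    0.25]
79.6 0.085 [ 0.3 -6.1  1.1] [-0.92 -0.    0.25]
81.3 0.085 [ 0.3 -6.1  1.2] [-0.92  0.    0.25]
83.0 0.085 [ 0.3 -6.1  1.3] [-0.92 -0.    0.25]
84.8 0.085 [ 0.4 -6.   1.4] [-0.92 -0.    0.25]
86.5 0.085 [ 0.4 -6.   1.5] [-0.92  0.    0.25]
88.3 0.085 [ 0.4 -6.   1.5] [-0.92  0.    0.25]
90.0 0.085 [ 0.4 -5.9  1.6] [-0.92  0.    0.25]
[ 0.4   0.57  0.15  1.82 -0.85  1.37  2.72] 10.85 0.05280173793333059
to target [-6.6 -0.1 -1.1] [-0.02  0.04 -0.27]
fix [  4.8 -45.6 201.2] tau 48.05
```

View pics/scene3.png

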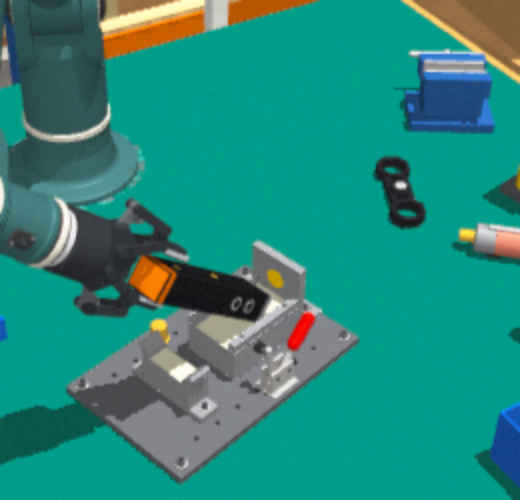

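The column (cap (155,280), foot (255,300)) is at about 50° on the front finger, well between the pads. Continuing with a gradual opening and less tool tilt.

>>> {"method": "step_arm", "body": {
  "rows": [
    [[0,-0.0046,0],[-0.92,0,0.25],0.34],
    [[0,-0.0046,0],[-0.92,0,0.25],0.3],
    [[0,-0.0046,0],[-0.92,0,0.25],0.26],
    [[0,-0.0046,0],[-0.92,0,0.25],0.22],
    [[0,-0.0046,0],[-0.92,0,0.25],0.18],
    [[0,-0.0045,0],[-0.92,0,0.25],0.14],
    [[0,-0.0045,0.0002],[-0.92,0,0.25],0.1],
    [[0,-0.0045,0.0003],[-0.92,0,0.25],0.06],
    [[0,-0.0045,0.0004],[-0.92,0,0.25],0.02]
  ]
}}

```text
time_s: 11.98
tool_pos: [0.5352, -0.1093, 0.1693]
eef_rot: [0.048, -0.059, 0.873, 0.481]
force: [-0.1, -1.1, -1.8]
width: 0.0837
```

```bash
python3 st.py "lay(np.radians(65.7),np.radians(56.6),.084)"; python3 - <<'E'
from cell import r;import cv2
c=r.camera("scene");cv2.imwrite("pics/s4.png",cv2.resize(c["image"][150:350,200:430,::-1],None,fx=2.5,fy=2.5))
E
```

```text
[ 0.47  0.72  0.13  1.73 -0.88  1.49  2.77] 11.975 0.08365654139114848
to target [-5.9 -1.4 -0.9] [-0.03  0.06 -0.17]
fix [  5.3 -69.6 169.3] tau 56.61
```

View pics/s4.png

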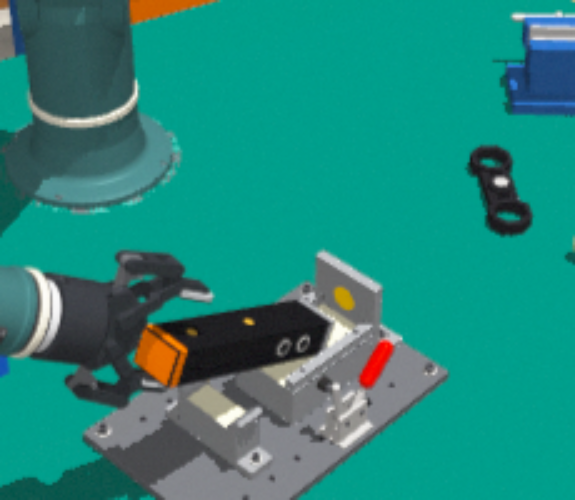

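The column (cap (162,355), silver foot (320,325)) is about 20–25° from horizontal, carried on the lower finger. Lowering further.

>>> {"method": "step_arm", "body": {
  "rows": [
    [[0,-0.0063,0.0005],[-0.92,0,0.25],0],
    [[0,-0.0063,0.0006],[-0.92,0,0.25],0],
    [[0,-0.0062,0.0007],[-0.92,0,0.25],0],
    [[0,-0.0062,0.0007],[-0.92,0,0.25],0],
    [[0,-0.0062,0.0008],[-0.92,0,0.25],0],
    [[0,-0.0062,0.0009],[-0.92,0,0.25],0],
    [[0,-0.0061,0.001],[-0.92,0,0.25],0],
    [[0,-0.0061,0.0011],[-0.92,0,0.25],0],
    [[0,-0.0061,0.0012],[-0.92,0,0.25],0]
  ]
}}

```text
time_s: 13.15
tool_pos: [0.5427, -0.129, 0.1173]
eef_rot: [0.034, -0.045, 0.837, 0.544]
force: [-0.4, 0.7, -2.2]
width: 0.0855
```

```bash
python3 st.py "lay(np.radians(81.3),np.radians(65.2),.085)"; python3 - <<'E'
from cell import r;print(r.get_state()["force"])
E
```

```text
[ 0.54  0.9   0.1   1.63 -0.91  1.58  2.8 ] 13.15 0.08548106346326961
to target [-4.1 -0.3 -1.1] [-0.04  0.09 -0.19]
fix [  7.1 -90.6 117.3] tau 65.21
[-0.44484038  0.69025067 -2.18925684]
```

>>> {"method": "step_arm", "body": {
  "rows": [
    [[0,-0.003,0.0006],[-0.46,0,0.12],0],
    [[0,-0.003,0.0006],[-0.46,0,0.12],0],
    [[0,-0.003,0.0007],[-0.46,0,0.12],0],
    [[0,-0.003,0.0007],[-0.46,0,0.12],0],
    [[0,-0.003,0.0007],[-0.46,0,0.12],0],
    [[0,-0.003,0.0007],[-0.46,0,0.12],0],
    [[0,-0.003,0.0008],[-0.46,0,0.12],0],
    [[0,-0.003,0.0008],[-0.46,0,0.12],0],
    [[0,-0.003,0.0008],[-0.46,0,0.12],0],
    [[0,-0.003,0.0008],[-0.46,0,0.12],0]
  ]
}}

```text
time_s: 14.4
tool_pos: [0.5458, -0.1335, 0.0872]
eef_rot: [0.027, -0.038, 0.815, 0.577]
force: [0.2, 0.4, -2.3]
width: 0.0853
```

```bash
python3 st.py "lay(np.radians(90),np.radians(69.8),.085)"; python3 - <<'E'
from cell import r;import cv2;print(r.get_state()["force"])
c=r.camera("scene");cv2.imwrite("pics/s5.png",cv2.resize(c["image"][180:380,200:430,::-1],None,fx=2.5,fy=2.5))
E
```

```text
[ 0.56  1.    0.08  1.58 -0.92  1.63  2.81] 14.4 0.08532248116681375
to target [-2.3 -0.5 -0.9] [ 0.08  0.1  -0.18]
fix [  8.9 -95.8  87.2] tau 69.93
[ 0.15008155  0.35219333 -2.33837504]
```

View pics/s5.png

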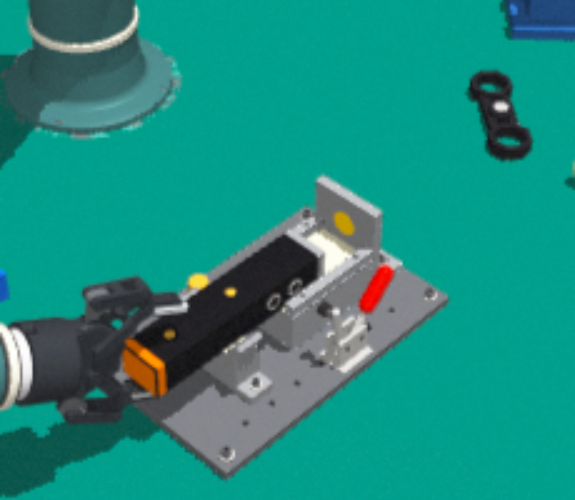

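The column (cap (145,365), foot (305,255)) is almost down in the saddle, and the finger still carries about 2 N. Easing the last few mm.

>>> {"method": "step_arm", "body": {
  "rows": [
    [[0.0001,-0.0014,0.0005],[0,0,0],0],
    [[0.0001,-0.0014,0.0005],[0,0,0],0],
    [[0.0001,-0.0014,0.0005],[0,0,0],0],
    [[0.0001,-0.0014,0.0005],[0,0,0],0],
    [[0,0,0],[0,0,0],0]
  ]
}}

```text
time_s: 15.08
tool_pos: [0.5459, -0.1334, 0.0814]
eef_rot: [0.027, -0.038, 0.815, 0.577]
force: [0.0, 0.8, -0.0]
width: 0.0856
```

>>> {"method": "step_arm", "body": {
  "rows": [
    [[0.0001,-0.0014,0.0005],[0,0,0],0],
    [[0.0001,-0.0014,0.0005],[0,0,0],0],
    [[0.0001,-0.0014,0.0005],[0,0,0],0],
    [[0.0001,-0.0014,0.0005],[0,0,0],0],
    [[0,0,0],[0,0,0],0]
  ]
}}

```text
time_s: 15.7
tool_pos: [0.5459, -0.1334, 0.0753]
eef_rot: [0.027, -0.038, 0.815, 0.577]
force: [0.3, -0.2, 0.8]
width: 0.0855
```

```bash
cat >col.py <<'E'
from plan import *
from cell import r
def pts(n):
    c=r.camera(n);v,u=np.mgrid[:480,:640];z=c["depth"]
    X=np.stack([(u-c["cx"])/c["fx"]*z,(v-c["cy"])/c["fy"]*z,z],-1)
    W=(X-c["t"])@c["R"];return ((W-O)@F)*1000,z>0,c
for n in("top","scene"):
    f,ok,c=pts(n)
    dark=(c["image"].max(-1)<70)&ok&(abs(f[...,0])<26)
    for lo_,hi_ in((-70,-20),(-20,30),(30,80)):
        s=dark&(f[...,1]>lo_)&(f[...,1]<hi_)&(f[...,2]>85);print(n,lo_,s.sum(),np.median(f[s],0).round(1) if s.any() else "")
    s=ok&(abs(f[...,0])<22)&(f[...,1]>-170)&(f[...,1]<137)&(f[...,2]>92)&(f[...,2]<108)
    print(n,"upper face y range",np.percentile(f[s][:,1],[1,99]).round(1),np.percentile(f[s][:,0],[1,99]).round(1))
s=r.get_state();print(s["force"])
E
python3 col.py; python3 st.py "lay(np.radians(90),np.radians(69.8),.085,drop=.012)"
```

```text
top -70 121 [ -6.7 -58.6  99. ]
top -20 24 [-23.3  -1.8  97.9]
top 30 2 [-23.   64.8  97.7]
top upper face y range [-140.7   81.3] [-21.6  21.8]
scene -70 319 [  6.9 -46.4 101. ]
scene -20 301 [  5.5   4.4 101. ]
scene 30 250 [  3.8  51.4 100.6]
scene upper face y range [-152.2   81.3] [-21.2  21.4]
[ 0.57522119 -0.43880421 -0.76710259]
[ 0.56  1.02  0.08  1.57 -0.92  1.62  2.82] 15.8 0.08574793811769489
to target [-2.  -0.8 -0.9] [ 0.05  0.1  -0.17]
fix [  9.1 -95.8  75.5] tau 69.9
```

The column lies flat with its upper face at z≈100 mm. The cap end is at fixture y≈-148 and the finger is unloaded. Backing out along the tool axis.

>>> {"method": "step_arm", "body": {
  "rows": [
    [[0,0,-0.008],[0,0,0],0],
    [[0,0,-0.01],[0,0,0],0],
    [[0,0,-0.012],[0,0,0],0],
    [[0,0,-0.012],[0,0,0],0],
    [[0,0,-0.012],[0,0,0],0],
    [[0,0,-0.012],[0,0,0],0],
    [[0,0,-0.012],[0,0,0],0],
    [[0,0,-0.012],[0,0,0],0],
    [[0,0,0],[0,0,0],0]
  ]
}}

```text
time_s: 16.92
tool_pos: [0.546, -0.2197, 0.1055]
eef_rot: [0.027, -0.037, 0.816, 0.577]
force: [0.5, -0.3, -0.1]
width: 0.0854
```

```bash
python3 col.py | grep range; cat >>st.py <<'E'
if len(sys.argv)>2:
    q=s["joints"];n=int(sys.argv[2]);c=cur
    for w in lerp(cur,t,n):
        q=ik(*w,q,reg=.02).x;print(*row(c,w),np.round(err(q,*w),1));c=w
    print(q.round(2))
def down(x,y,z): return O+F@np.array([x,y,z]),R.from_matrix(F@np.c_[[-1,0,0],[0,1,0],[0,0,-1]])
E
sed -i 's/^t=eval/def down(x,y,z): return O+F@np.array([x,y,z]),R.from_matrix(F@np.c_[[-1,0,0],[0,1,0],[0,0,-1]])\nt=eval/' st.py
python3 st.py "down(.001,-.2,.17)" 11
```

```text
top upper face y range [-143.9   81.1] [-21.7  21.6]
scene upper face y range [-144.6   81.4] [-21.2  21.4]
[ 0.64  1.03  0.11  1.42 -0.87  1.76  2.77] 17.025 0.08513415798402589
to target [-26.   52.9 -38.1] [69.47 13.09 -9.35]
fix [ -14.3 -177.2  105.4] tau 69.92
[-2.4  4.8 -3.5] [ 6.32  1.19 -0.85] [0. 0.]
[-2.4  4.4 -4. ] [ 6.32  1.19 -0.85] [0. 0.]
[-2.3  3.9 -4.5] [ 6.32  1.19 -0.85] [0. 0.]
[-2.3  3.3 -5. ] [ 6.32  1.19 -0.85] [0. 0.]
[-2.2  2.7 -5.3] [ 6.32  1.19 -0.85] [0. 0.]
[-2.1  2.1 -5.7] [ 6.32  1.19 -0.85] [0. 0.]
[-2.   1.4 -5.9] [ 6.32  1.19 -0.85] [0. 0.]
[-1.9  0.7 -6. ] [ 6.32  1.19 -0.85] [0. 0.]
[-1.8  0.  -6.1] [ 6.32  1.19 -0.85] [0. 0.]
[-1.7 -0.7 -6.1] [ 6.32  1.19 -0.85] [0. 0.]
[-1.5 -1.4 -6. ] [ 6.32  1.19 -0.85] [0. 0.]
[ 0.01  0.49  0.44  1.77 -0.25  0.93  2.41]
```

>>> {"method": "step_arm", "body": {
  "rows": [
    [[-0.0024,0.0048,-0.0035],[6.32,1.19,-0.85],1],
    [[-0.0024,0.0044,-0.004],[6.32,1.19,-0.85],1],
    [[-0.0023,0.0039,-0.0045],[6.32,1.19,-0.85],1],
    [[-0.0023,0.0033,-0.005],[6.32,1.19,-0.85],1],
    [[-0.0022,0.0027,-0.0053],[6.32,1.19,-0.85],1],
    [[-0.0021,0.0021,-0.0057],[6.32,1.19,-0.85],1],
    [[-0.002,0.0014,-0.0059],[6.32,1.19,-0.85],1],
    [[-0.0019,0.0007,-0.006],[6.32,1.19,-0.85],1],
    [[-0.0018,0,-0.0061],[6.32,1.19,-0.85],1],
    [[-0.0017,-0.0007,-0.0061],[6.32,1.19,-0.85],1],
    [[-0.0015,-0.0014,-0.006],[6.32,1.19,-0.85],1],
    [[0,0,0],[0,0,0],1]
  ]
}}

```text
time_s: 18.52
tool_pos: [0.5677, -0.2321, 0.1704]
eef_rot: [0.0, -0.142, 0.99, 0.001]
force: [0.2, -0.5, 0.5]
width: -0.0001
```

```bash
python3 st.py "down(0,-.2,.070)" 8; python3 - <<'E'
from cell import r;import cv2
c=r.camera("wrist");cv2.imwrite("pics/w6.png",c["image"][:,:,::-1])
E
```

```text
[ 0.    0.49  0.45  1.77 -0.26  0.93  2.41] 18.525 -0.00011689602951153883
to target [  2.8  -3.4 100.4] [0.05 0.05 0.31]
fix [   2.7 -196.6  170.4] tau 0.05
[ 0.3 -0.4 12.5] [0.01 0.01 0.04] [0. 0.]
[ 0.3 -0.4 12.5] [0.01 0.01 0.04] [0. 0.]
[ 0.3 -0.4 12.5] [0.01 0.01 0.04] [0. 0.]
[ 0.3 -0.4 12.5] [0.01 0.01 0.04] [0. 0.]
[ 0.3 -0.4 12.5] [0.01 0.01 0.04] [0. 0.]
[ 0.3 -0.4 12.5] [0.01 0.01 0.04] [0. 0.]
[ 0.3 -0.4 12.5] [0.01 0.01 0.04] [0. 0.]
[ 0.3 -0.4 12.5] [0.01 0.01 0.04] [0. 0.]
[ 0.05  0.63  0.39  1.82 -0.33  0.75  2.47]
```

View pics/w6.png

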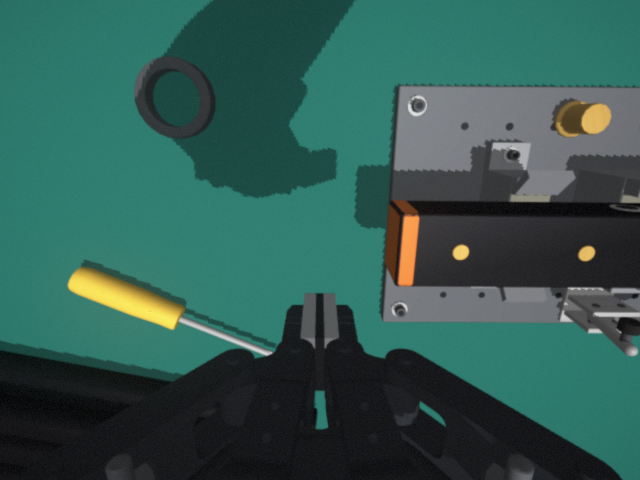

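>>> {"method": "step_arm", "body": {
  "rows": [
    [[0.0003,-0.0004,0.0118],[0,0,0.08],1],
    [[0.0003,-0.0004,0.0118],[0,0,0.08],1],
    [[0.0003,-0.0004,0.0118],[0,0,0.08],1],
    [[0.0003,-0.0004,0.0118],[0,0,0.08],1],
    [[0.0003,-0.0004,0.0118],[0,0,0],1],
    [[0.0003,-0.0004,0.0118],[0,0,0],1],
    [[0.0003,-0.0004,0.0118],[0,0,0],1],
    [[0.0003,-0.0004,0.0118],[0,0,0],1],
    [[0,0.008,0],[0,0,0],1],
    [[0,0.008,0],[0,0,0],1]
  ]
}}

```text
time_s: 19.82
tool_pos: [0.5612, -0.2237, 0.0758]
eef_rot: [0.0, -0.137, 0.991, -0.001]
force: [-0.5, -0.8, -0.3]
width: -0.0001
```

>>> {"method": "step_arm", "body": {
  "rows": [
    [[0,0.005,0],[0,0,0],1],
    [[0,0.005,0],[0,0,0],1],
    [[0,0.005,0],[0,0,0],1],
    [[0,0.005,0],[0,0,0],1],
    [[0,0.005,0],[0,0,0],1],
    [[0,0.005,0],[0,0,0],1],
    [[0,0.005,0],[0,0,0],1]
  ]
}}

```text
time_s: 20.7
tool_pos: [0.5517, -0.1911, 0.0757]
eef_rot: [0.0, -0.137, 0.991, -0.001]
force: [0.8, -2.2, -1.0]
width: 0.0002
```

```bash
python3 st.py "down(0,-.105,.076)";python3 col.py | grep range
```

```text
[-0.03  0.58  0.4   1.9  -0.32  0.72  2.4 ] 20.7 0.00019849311072170218
to target [-1.1 47.7 -0.4] [-0.13  0.   -0.35]
fix [  -1.4 -152.7   75.7] tau -0.13
top upper face y range [-116.8   89.5] [-21.5  21.6]
scene upper face y range [-162.9   90.8] [-21.4  21.3]
```

>>> {"method": "step_arm", "body": {
  "rows": [
    [[0,0.005,0],[0,0,0],1],
    [[0,0.005,0],[0,0,0],1],
    [[0,0.005,0],[0,0,0],1],
    [[0,0.005,0],[0,0,0],1],
    [[0,0.005,0],[0,0,0],1],
    [[0,0.005,0],[0,0,0],1],
    [[0,0.005,0],[0,0,0],1],
    [[0,0.003,0],[0,0,0],1]
  ]
}}

```text
time_s: 21.8
tool_pos: [0.5414, -0.1538, 0.0757]
eef_rot: [0.0, -0.137, 0.991, -0.001]
force: [0.7, -3.6, 0.6]
width: -0.0001
```

```bash
python3 st.py "down(0,-.1037,.076)";python3 col.py | grep range
```

```text
[-0.09  0.55  0.4   1.95 -0.32  0.7   2.34] 21.8 -0.00010984192402821772
to target [-0.9 10.4 -0.3] [-0.08  0.   -0.31]
fix [  -0.9 -114.1   75.7] tau -0.08
top upper face y range [-67.9 127.9] [-21.6  21.4]
scene upper face y range [-124.7  127.7] [-20.9  21.4]
```

>>> {"method": "step_arm", "body": {
  "rows": [
    [[0,0.0015,0],[0,0,0],1],
    [[0,0.0015,0],[0,0,0],1],
    [[0,0.0015,0],[0,0,0],1],
    [[0,0.0015,0],[0,0,0],1]
  ]
}}

```text
time_s: 22.4
tool_pos: [0.5398, -0.1484, 0.0756]
eef_rot: [0.0, -0.137, 0.991, -0.001]
force: [1.3, -2.2, 1.4]
width: -0.0
```

Creep on until the force rises.

>>> {"method": "step_arm", "body": {
  "rows": [
    [[0,0.001,0],[0,0,0],1],
    [[0,0.001,0],[0,0,0],1],
    [[0,0.001,0],[0,0,0],1],
    [[0,0.001,0],[0,0,0],1]
  ]
}}

```text
time_s: 22.9
tool_pos: [0.5387, -0.1445, 0.0756]
eef_rot: [0.0, -0.137, 0.991, -0.001]
force: [1.1, -2.7, 1.3]
width: 0.0003
```

>>> {"method": "step_arm", "body": {
  "rows": [
    [[0,0.001,0],[0,0,0],1],
    [[0,0.001,0],[0,0,0],1]
  ]
}}

```text
time_s: 23.15
tool_pos: [0.5387, -0.1443, 0.0757]
eef_rot: [0.001, -0.136, 0.991, -0.002]
force: [3.1, -8.0, -0.7]
width: -0.0
```

```bash
python3 st.py "down(0,-.1037,.076)"; sed 's/<137/<139.5/' col.py >col2.py; python3 col2.py
```

```text
[-0.11  0.55  0.4   1.96 -0.32  0.69  2.32] 23.15 -2.756190007381683e-05
to target [-0.9  0.5 -0.3] [-0.25  0.06 -0.37]
fix [  -0.9 -104.2   75.7] tau -0.25
top -70 55 [-11.7 -48.9 100.8]
top -20 26 [-22.6   0.6  97.4]
top 30 4 [-22.3  45.2 100.1]
top upper face y range [-61.5 137.3] [-21.7  21.6]
scene -70 326 [ 10.6 -50.  101.7]
scene -20 293 [  5.7   4.  100.8]
scene 30 274 [  5.6  55.  101.1]
scene upper face y range [-114.7  136.7] [-21.1  21.5]
[ 1.95459333 -6.81944084 -0.41007705]
```

>>> {"method": "step_arm", "body": {
  "rows": [
    [[0,0.001,0],[0,0,0],1],
    [[0,0,0],[0,0,0],1]
  ]
}}

```text
time_s: 23.5
tool_pos: [0.5388, -0.1442, 0.0758]
eef_rot: [0.001, -0.136, 0.991, -0.003]
force: [3.1, -9.2, -1.7]
width: -0.0003
```

>>> {"method": "step_arm", "body": {
  "rows": [
    [[0,-0.003,0],[0,0,0],1],
    [[0,-0.01,0],[0,0,0],1],
    [[0,-0.015,0],[0,0,0],1],
    [[0,-0.02,0],[0,0,0],1],
    [[0,-0.02,-0.01],[0,0,0],1],
    [[0,-0.01,-0.04],[0,0,0],1],
    [[0,0,-0.04],[0,0,0],1],
    [[0,0,-0.04],[0,0,0],1],
    [[0,0,-0.03],[0,0,0],1],
    [[0,0,0],[0,0,0],1]
  ]
}}

```text
time_s: 24.75
tool_pos: [0.5604, -0.2185, 0.2392]
eef_rot: [0.003, -0.136, 0.991, -0.002]
force: [-1.1, 0.1, -0.9]
width: 0.0
```

```bash
python3 col2.py | grep range; python3 - <<'E'
from cell import r;import cv2
c=r.camera("scene");cv2.imwrite("pics/s7.png",cv2.resize(c["image"][180:380,200:440,::-1],None,fx=3,fy=3))
E
```

```text
top upper face y range [-88. 137.] [-21.5  21.4]
scene upper face y range [-89.6 137.3] [-21.2  21.5]
```

View pics/s7.png

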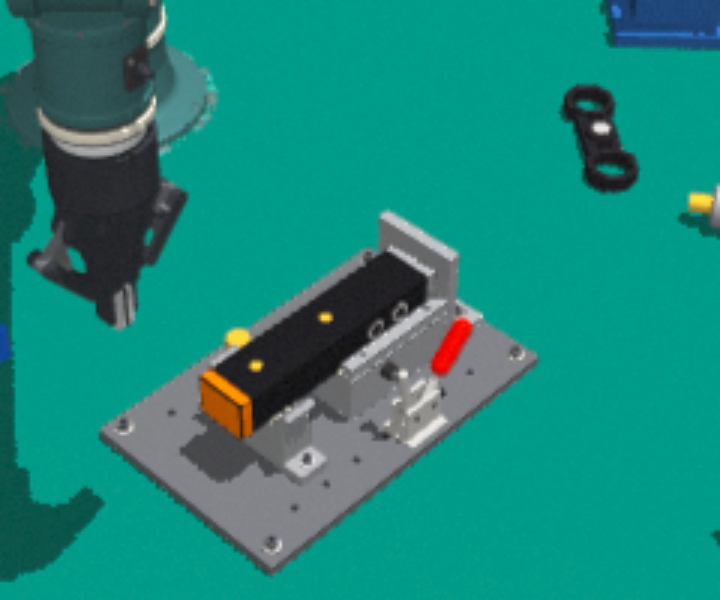

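The column lies flat in the saddle with its cap at (227,403). Its silver foot at (440,285) is against the end stop, the cap end is at fixture y≈-90, and the gripper is clear.

```bash
python3 -c "
from cell import r
print(r.finish_job())"
```

```text
the job is handed in; nothing more can be done
None
```

The column is lying in the front saddle with its foot home against the end stop, and the job was handed in at about 25 s.

I straddled the capped end with the fingers about 53 mm apart, so the 40 mm column was never gripped. The rear finger tipped it away from the stop. The front finger caught it just past its balance point and carried it down, and the finger load went to zero once the column lay in the saddle. I then backed out, closed the fingers and pushed the orange cap about 57 mm until the column stopped moving.

**Last checks:**
- **Foot home:** the tool stopped moving and the push force rose from about 3 N to 9–10 N. The last picture shows the foot against the stop.
- **Lying flat:** the upper face is at about 100 mm. The cap end is at about fixture y -89, which matches the expected 30 mm overhang within camera accuracy.
- **Gripper clear:** it stood well away and touched nothing when I handed in. The tool force readings I took stayed around 10 N or below.
- **Other objects:** in the last close-up picture the bush, toggle clamp and fork crown look undisturbed. I did not measure the other objects again, but no move went near them.

**Shortfalls:** in an early rehearsal in the air, joint 6 reached its limit at about 55° of tilt. I then tilted the tool sideways and ended at 70°, with the cap edge resting on the sloping finger. No other check failed or disagreed.

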